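Feed a vial rack through the spring gate of an analyser lane

ROBOT

A 6-joint arm with a two-finger parallel gripper is mounted at the origin on a cart in front of the work surface, level with it; the furniture and walls round the work are solid. World frame = base frame: x ahead of the robot, y to its left, z up, the work surface at z = 0. Lengths are in m, angles in rad, forces in N, time in s.
With the tool pointing down it reaches from about 0.275 to 0.75 m from the base axis. Payload 10.2 kg.
Tool frame: the origin (TCP) lies between the finger pads; the fingertips stand env.finger_overhang ahead of it and the grasp point (between the pads) lies 6 mm ahead of it (env.finger_overhang is the distance from the TCP to the fingertips, in m); z points along the fingers, y is the line along which they close (so a half turn about z gives the same grasp; the last joint's range is limited). The gripper opens to 88 mm and grips with 3 to 60 N. Pads are 18 mm wide; open, the fingers measure 123 mm over their backs; the gripper's body (75 mm by 187 mm) begins 45 mm behind the grasp point.
Start: joints at [0.893, 0.313, 1.498, -0, 1.331, -0.223], TCP at [0.231, 0.472, 0.264] pointing down, gripper open.
Joint ranges: [-2.94, 2.94], [-0.97, 2.17], [0.19, 2.56], [-1.23, 4.37], [0.02, 3.11], [-2.88, 2.88]. Speed limits (rad/s): [2.39, 2.39, 3.01, 3.14, 3.14, 3.14].

INTERFACE

Orientations are given as a unit quaternion [w, x, y, z].
In Python, from rig import env, viewer gives the robot as it stands.
- The arm moves only by the shell command python3 -m crank 'ROWS' [FORCE]. ROWS is JSON, a list that holds one entry, the list of rows, each a list of 7 numbers: the shift along the tool's x, y, z in cm, then the turn, a rotation vector about the tool's x, y, z in degrees, then the opening, from 0 (shut) to 1 (fully open). In form: [[[x, y, z, rx, ry, rz, grip], ...]]. A call has 1 to 5 rows; each row shifts and turns the commanded pose from where the row before left it, along the tool's axes as they then stand; what a row does not reach is not made up. A row lasts 1/12 s, in which the tool goes at most 41.7 mm and 7.16 degrees, less where a joint would pass 70% of its speed; a pose out of reach is approached as far as the arm can. A call is refused whole if a number of a shift passes 4.17 or a number of a turn 7.16, either way. A call with a gripper value outside its range is refused whole. The fingers move at their own pace and stop on an object; FORCE is the grip in N (left out, the last holds). Time passes only in rows, so rows that do not move let the fingers close. It gives the time, the measured TCP pose, the force, the opening and the grip force at its end, in the units of the state.
- env.sense(): the state, without advancing time (a new reading comes with each control period).
- viewer.get_image(name): name is "scene" or "side" or "wrist"; returns a dict with "image" (420x560x3 uint8, blue, green, red), "vfov" (degrees; the focal length in pixels is half the picture's height over the tangent of half this angle, whatever the lens; pixels are square), "cx", "cy" (the principal point, pixels), "R" (3x3) and "t" (3): a world point X has camera coordinates R X + t; the wrist camera has in their place "mount" (4x4, takes a point from camera to tool coordinates, whose origin is the TCP and whose axes are the flange's). Camera axes: x right, y down, z forward; pixel columns grow to the right and rows downward; lengths in m; the calibration is good to about 2 mm. A picture is of the moment at which its call begins: read the wrist's pose just before it. There is no depth.
- env.finish_job(): hands the job in; it is judged then, once.
Trained networks look in a picture, given as the dict that the camera call returned (one of the last four; its "shot" number tells which), for a name from the list of things; names that differ only in an ending like _2 or _b are one class to them, and where a whole thing is asked for, a point or a joint stands for the part that bears it (a point fixed in the world has none). Each returns a list of dicts, best first, with "score" (0 to 1); they miss things now and then, are a little off and sometimes report something else, mostly with a low value. They report only what shows in the picture. A call takes as long as a camera call. They do not tell look-alikes from the thing itself.
- viewer.find_in(name, picture): "position" ([column, row] in pixels, amid what is visible of it).
- viewer.regions_of(name, picture): "pixels" (420x560 bool, what is visible of it) and "position" ([column, row] in pixels, amid what is visible of it).
- viewer.tip_of(name, picture): "position" ([column, row] in pixels: a listed point, or the origin of a listed thing).
The state is a dict: "time_s": time; "q": joint angles; "qd": joint speeds; "joint_torque": joint torques, N m; "tool_pos": TCP position; "orientation": TCP orientation; "ft_force": force on the tool from outside, world axes, zero at the start; "moment": the same for the moment, N m; "finger_gap": opening from 0.0 (shut) to 1.0 (fully open); "gripper_force": force on a finger pad.
Only numpy, scipy, OpenCV 4.12 (cv2) and the standard library are available. Lean on these libraries where they do the work, as an engineer would, in place of code of your own. Each camera call takes 0.05 s, during which the arm holds its last target. There are 200 camera calls.

TASK

Press the orange treadle beside the lane down with one fingertip to hold the spring gate fully open, and meanwhile push the white vial rack along the lane with another fingertip, past the gate and fully home against the black end stop. Do not let the gate press on the rack or vials, do not lift or tip the rack or the vials, and leave the tin, the brass weight and the glass dish where they stand. Once the rack is home, let the gate close behind it.

Things in the scene. Friction and masses are not known exactly. Their poses are not given: they have to be found in the camera images.
- lane: Fixed straight lane of a small white reader. Origin: worktop level, lane centre line, at the gate. +x: the way the rack travels (away from the robot), +y: the treadle's side, z up. Base x -188 to +118, y -30 to +100 mm; its top, z 6, is the lane floor. Two grey guide walls, inner faces at y -20 and +20, 8 mm thick, tops at z 16.
- stop_face (a point): Centre of the black rubber end stop's face, at lane x +110, z 26 (it spans z 6 to 46). Behind it the white housing, lane x +118 to +198, y -70 to +60, 105 mm high.
- gate (a joint): Angle of the spring gate, rad: 0 shut, end of travel 0.54. A rack cannot push it open; only pressing the treadle down opens it: 2 N on the treadle's middle line starts it, 7 N holds it at 0.45. A spring shuts it when let go. From 0.37 the tongue is clear of the rack's path; at 0.45 the treadle is level.
- gate_hinge (a point): The gate is an orange treadle with a red arm and tongue. This point is on its hinge axis, at the tongue; the axis runs along lane x at lane y +33, z 18. Arm and tongue are 12 mm wide, at lane x 0: the arm rises to lane z 56. Fully open it leans out to lane y +56: a finger on the treadle must stay beyond that when it comes to lane x 0.
- treadle_mid (a point): Middle of the treadle's upper face. Plate 4 mm thick, lane x -178 to +28, 8 to 66 mm out from the hinge axis (lane y +41 to +99 when level). Shut, it rises outward at 0.45 rad, this point then at lane z 36; level (gate at 0.45) its top is at lane z 20. Pressing works the same anywhere along its length.
- tongue_tip (a point): Tip of the red tongue, which bars the lane at z 48 to 56; shut, the tip is at lane y +8.
- rack: Loose white rack, 96 mm long (x), 36 wide (y), 56 high, 0.15 kg, standing in the lane before the gate, its x along lane x, 2 mm play each side. Origin: centre of its underside, on the lane floor. Flat end plates of full width and height at x -48 and +48. Home (front on the stop) its origin is at lane x +62.
- rack_rear (a point): Centre line of the rack's rear face, the face to push, 30 mm above its underside.
- vial_a: Loose glass screw vial, white cap, d 23 mm, 56 mm high, in the rack's rear hole; origin at the centre of its foot, 4 mm above the rack's underside.
- vial_b: Loose glass screw vial, black cap, d 23 mm, 56 mm high, in the rack's middle hole; origin at the centre of its foot, 4 mm above the rack's underside.
- vial_c: Loose glass screw vial, white cap, d 23 mm, 56 mm high, in the rack's front hole; origin at the centre of its foot, 4 mm above the rack's underside.
- tin: Bystander: lidded grey sample tin, d 72, 46 mm high; origin at the centre of its underside.
- brass_weight: Bystander: brass weight, d 21, 36 mm high; origin at the centre of its underside.
- dish: Bystander: low glass dish, d 88, 14 mm high; origin at the centre of its underside.
Mind the look-alikes: they are no part of the job. What is meant by the vial_b is not blue, green or purple, and is the larger of those in its own colour.

How it is judged:
On the way, in this order (a step that is already met when the one before it is completed fails the run):
1. a fingertip holds the gate open (over 0.36 rad) while the rack is still before it (value of joint gate above 0.36 rad and contact force between the fingers and gate above 0.3 N and x of rack in the frame of lane below -0.053 m), for 0.1 s.
2. a fingertip pushes the rack halfway through while another still holds the gate open (value of joint gate above 0.33 rad and contact force between the fingers and gate above 0.3 N and contact force between the fingers and rack above 0.05 N and x of rack in the frame of lane between -0.02 and 0.03 m), for 0.1 s.
At the end, for the whole second after the job is handed in: The rack stands flat in the lane within 5 mm of the end stop, at rest, its vials upright in their holes, and the gate is shut (below 0.06 rad) behind it (x of rack in the frame of lane between 0.057 and 0.068 m and y of rack in the frame of lane between -0.006 and 0.006 m and z of rack in the frame of lane below 0.01 m and angle between the x axis of rack and the x axis of lane, either way round below 0.1 rad and linear speed of rack below 0.01 m/s and value of joint gate below 0.06 rad and angle between each of vial_a, vial_b, vial_c's own z axis and vertical below 0.25 rad); the robot touches nothing.
It fails at once if the gate pressed on the rack or a vial (over 1.5 N) (contact force between gate and rack above 1.5 N or contact force between gate and vial_a above 1.5 N or contact force between gate and vial_b above 1.5 N or contact force between gate and vial_c above 1.5 N).
It fails at once if the rack was lifted or tipped (over 8 mm, or 0.15 rad) (z of rack in the frame of lane above 0.014 m or angle between rack's own z axis and vertical above 0.15 rad).
It fails at once if a vial was lifted in the rack or tipped (over 8 mm, or 0.3 rad) (z of any of vial_a, vial_b, vial_c in the frame of rack above 0.012 m or angle between any of vial_a, vial_b, vial_c's own z axis and vertical above 0.3 rad).
It fails at once if the tin, the brass weight or the glass dish was moved more than 15 mm (distance of any of tin, brass_weight, dish from where it was at the start of the episode above 0.015 m).
It also fails if it takes over 38 s, if anything falls off the work surface, if the arm or the gripper's body presses on something with over 40 N, if the wrist force passes 120 N, or if a joint passes its speed limit or range.

## Working session

There is one attempt and no reset: what is moved stays moved. The work goes in short steps, Python scripts to look and compute and a shell command to move; the robot and the scene stay as the last step left them, time stands still between calls to the robot, and variables do not carry over. Pictures are saved under pics/ and viewed, at most 10 in all, crops included, and the job is handed in when it is done.

```bash
ls; mkdir -p pics; cat > h.py <<'E'
import numpy as np,cv2
from rig import env,viewer
def K(p):
    f=p["image"].shape[0]/2/np.tan(np.radians(p["vfov"])/2); return f,p["cx"],p["cy"]
def ray(p,uv):
    f,cx,cy=K(p);R=np.array(p["R"]);t=np.array(p["t"])
    return -R.T@t, R.T@np.array([(uv[0]-cx)/f,(uv[1]-cy)/f,1])
def at_z(p,uv,z):
    o,d=ray(p,uv); return o+d*(z-o[2])/d[2]
def tri(a,b):
    A=np.zeros((3,3));c=np.zeros(3)
    for p,uv in (a,b):
        o,d=ray(p,uv);d=d/np.linalg.norm(d);M=np.eye(3)-np.outer(d,d);A+=M;c+=M@o
    return np.linalg.solve(A,c)
def proj(p,X):
    f,cx,cy=K(p);c=np.array(p["R"])@X+np.array(p["t"]);return np.array([cx+f*c[0]/c[2],cy+f*c[1]/c[2]])
E
python3 - <<'E'
from h import *
np.set_printoptions(precision=4,suppress=True)
print(env.finger_overhang,env.sense())
P={n:viewer.get_image(n) for n in("scene","side")}
for n in P: cv2.imwrite(f"pics/{n}.png",P[n]["image"])
for k in "lane stop_face gate_hinge treadle_mid tongue_tip rack rack_rear vial_a tin brass_weight dish".split():
    r={n:viewer.tip_of(k,P[n]) for n in P}
    print(k,{n:[(np.round(x["position"],1).tolist(),round(x["score"],2)) for x in r[n][:4]] for n in r})
    if r["scene"] and r["side"]: print("   ",tri((P["scene"],r["scene"][0]["position"]),(P["side"],r["side"][0]["position"])))
E
```

```text
pics
0.025 {'time_s': 0.0, 'q': array([ 0.8926,  0.3134,  1.4984, -0.    ,  1.331 , -0.2234]), 'qd': array([ 0.0011,  0.0016, -0.0004, -0.0018,  0.0013, -0.0004]), 'joint_torque': array([  0.0003, -40.2207, -25.2266,   0.0695,   0.0352,  -0.0001]), 'tool_pos': array([0.2305, 0.4715, 0.2632]), 'orientation': array([-0.0003,  0.2254,  0.9743, -0.0005]), 'ft_force': array([ 0.2282,  0.1789, -0.214 ]), 'moment': array([0.008 , 0.0455, 0.0235]), 'gripper_force': 0.0, 'finger_gap': 0.9992094180482296}
lane {'scene': [([263.1, 228.6], 0.87)], 'side': [([302.9, 235.3], 0.77), ([234.9, 230.1], 0.18)]}
    [0.5929 0.0275 0.0007]
stop_face {'scene': [([219.0, 199.0], 0.64)], 'side': [([360.5, 215.4], 0.62), ([305.0, 233.8], 0.35)]}
    [0.7018 0.0191 0.0323]
gate_hinge {'scene': [([255.4, 227.2], 0.85)], 'side': [([301.0, 218.5], 0.96)]}
    [0.5963 0.0527 0.0173]
treadle_mid {'scene': [([304.8, 239.1], 0.72), ([272.1, 237.4], 0.61)], 'side': [([255.1, 203.6], 0.94), ([269.3, 182.4], 0.66)]}
    [0.498  0.0715 0.0445]
tongue_tip {'scene': [([260.2, 202.4], 0.85)], 'side': [([303.2, 212.3], 0.78), ([234.9, 228.7], 0.65)]}
    [0.5941 0.028  0.0572]
rack {'scene': [([296.2, 238.2], 0.57)], 'side': [([262.0, 242.0], 0.57)]}
    [0.5168 0.0294 0.003 ]
rack_rear {'scene': [([314.0, 231.5], 0.73)], 'side': [([233.0, 229.5], 0.91)]}
    [0.4711 0.041  0.0362]
vial_a {'scene': [([367.8, 286.3], 0.65), ([280.5, 231.9], 0.59), ([302.3, 239.1], 0.4)], 'side': [([243.9, 241.5], 0.88), ([257.0, 304.0], 0.79), ([208.3, 300.3], 0.67), ([300.1, 218.8], 0.57)]}
    [ 0.4253  0.0444 -0.0249]
tin {'scene': [([298.9, 213.7], 0.82)], 'side': [([305.3, 276.3], 0.88), ([242.3, 243.4], 0.62)]}
    [ 0.5622 -0.0667 -0.0015]
brass_weight {'scene': [], 'side': [([243.0, 272.1], 0.71), ([256.2, 201.3], 0.27)]}
dish {'scene': [([211.9, 274.3], 0.8)], 'side': [([268.7, 183.8], 0.56)]}
    [ 0.586   0.2009 -0.0026]
```

View pics/scene.png

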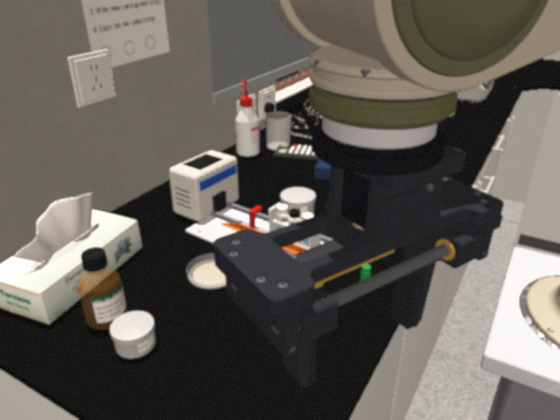

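View pics/side.png

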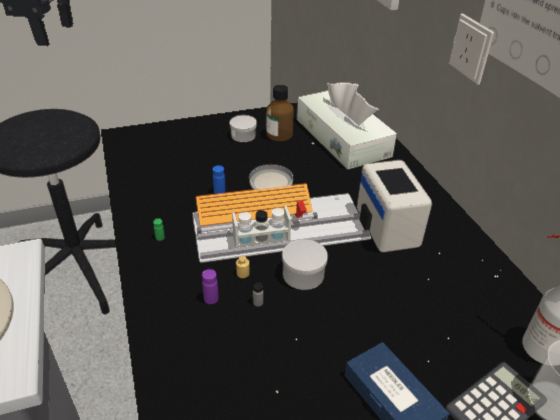

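The views show the lane running roughly along world x. The rack with white, black and white caps stands behind the gate, near (262,230) in the side view, with the orange treadle on its left. The tin is at (305,265), the brass weight at (243,268), the dish at (270,180), and the blue, green and purple vials are decoys. Next I'll fit the lane pose.

```bash
cat >> h.py <<'E'
LP={"lane":(0,0,0),"stop_face":(.11,0,.026),"gate_hinge":(0,.033,.018),"treadle_mid":(-.075,.0663,.036),"tongue_tip":(0,.008,.052)}
def L2W(v,X):
    c,s=np.cos(v[2]),np.sin(v[2]);X=np.asarray(X);return np.array([v[0]+c*X[0]-s*X[1],v[1]+s*X[0]+c*X[1],X[2]])
def wristpose(p,s):
    from scipy.spatial.transform import Rotation as Ro
    T=np.eye(4);q=s["orientation"];T[:3,:3]=Ro.from_quat([q[1],q[2],q[3],q[0]]).as_matrix();T[:3,3]=s["tool_pos"]
    C=np.linalg.inv(T@np.array(p["mount"]));p["R"],p["t"]=C[:3,:3],C[:3,3]
def fit(obs):  # obs: (pic,name,uv); unknown lane x,y,yaw, rack x
    from scipy.optimize import least_squares
    def f(v):
        r=[]
        for p,n,uv in obs:
            X=LP.get(n) or {"rack":(v[3],0,.006),"rack_rear":(v[3]-.048,0,.036)}[n]
            r+=list(proj(p,L2W(v,X))-uv)
        return np.array(r)
    s=least_squares(f,[.593,.025,0,-.077],loss="soft_l1",f_scale=2.,x_scale=[.01,.01,.1,.01]);return s.x,f(s.x).reshape(-1,2)
E
python3 - <<'E'
from h import *
np.set_printoptions(precision=4,suppress=True)
P={n:viewer.get_image(n) for n in("scene","side")}
obs=[]
for k in list(LP)+["rack","rack_rear"]:
    for n in P:
        r=viewer.tip_of(k,P[n])
        if r and r[0]["score"]>.5: obs.append((P[n],k,np.array(r[0]["position"])))
v,res=fit(obs);print(v)
for o,r in zip(obs,res):print(o[1],r)
for k,uv in (("brass",(243,274)),("blue",(220,193))): print(k,at_z(P["side"],uv,0))
# target behind rack, high
w=L2W(v,(v[3]-.048-.02,.036,.12));print(w,env.sense()["tool_pos"])
E
```

```text
[ 0.5924  0.0292 -0.0969 -0.0772]
lane [-0.7606 -0.3931]
lane [0.762  0.2961]
stop_face [1.2333 2.0416]
gate_hinge [0.1317 1.8558]
gate_hinge [-1.1046 -1.1951]
treadle_mid [ 1.5977 -0.7676]
treadle_mid [-1.5499 -1.197 ]
tongue_tip [-0.8599  0.9641]
tongue_tip [1.0359 3.9548]
rack [-0.1433  1.6543]
rack [ 0.6063 -3.0007]
rack_rear [2.2301 1.4555]
rack_rear [1.2277 0.3864]
brass [ 0.467 -0.032  0.   ]
blue [0.4811 0.1931 0.    ]
[0.4513 0.079  0.12  ] [0.2306 0.4716 0.2637]
```

```bash
python3 -m crank '[[[0,0,0,0,0,-6.8,1],[0,0,0,0,0,-6.8,1],[0,0,0,0,0,-6.9,1],[-2.1,-3,0.5,0,0,0,0.68],[-2.1,-3,0.5,0,0,0,0.68]]]'
python3 -m crank '[[[-2.1,-3,0.5,0,0,0,0.68],[-2.1,-3,0.5,0,0,0,0.68],[-2.1,-3,0.5,0,0,0,0.68],[-2.1,-3,0.5,0,0,0,0.68],[-2.1,-3,0.5,0,0,0,0.68]]]'
python3 -m crank '[[[-2.1,-3,0.5,0,0,0,0.68],[-2.1,-3,0.5,0,0,0,0.68],[-2.1,-3,0.5,0,0,0,0.68],[-2.1,-3,0.5,0,0,0,0.68],[0,0,0,0,0,0,0.68]]]'
cat > look.py <<'E'
from h import *
import sys
np.set_printoptions(precision=4,suppress=True)
s=env.sense();w=viewer.get_image("wrist");wristpose(w,s)
P={"wrist":w,"side":viewer.get_image("side"),"scene":viewer.get_image("scene")}
for n in P: cv2.imwrite(f"pics/{sys.argv[1]}_{n}.png",P[n]["image"])
obs=[]
for k in list(LP)+["rack","rack_rear"]:
    for n in P:
        r=viewer.tip_of(k,P[n])
        if r and r[0]["score"]>.5: obs.append((P[n],k,np.array(r[0]["position"])))
v,res=fit(obs);print(v.tolist())
for o,r in zip(obs,res):print([n for n in P if P[n] is o[0]],o[1],o[2],r)
c,si=np.cos(v[2]),np.sin(v[2]);d=s["tool_pos"]-[v[0],v[1],0]
print("tcp lane",c*d[0]+si*d[1],-si*d[0]+c*d[1],d[2],s["orientation"],s["finger_gap"],s["time_s"],s["ft_force"])
E
python3 look.py a
```

```text
time_s: 2.42
tool_pos: [0.2664, 0.4077, 0.2535]
orientation: [0.0, 0.047, 0.999, 0.0]
ft_force: [1.3, -0.1, -0.1]
finger_gap: 0.875
gripper_force: 0.0
time_s: 2.83
tool_pos: [0.3571, 0.2468, 0.2287]
orientation: [0.0, 0.048, 0.999, 0.0]
ft_force: [0.5, 0.8, -0.5]
finger_gap: 0.677
gripper_force: 0.0
time_s: 3.25
tool_pos: [0.4307, 0.1165, 0.208]
orientation: [0.0, 0.051, 0.999, -0.001]
ft_force: [-0.2, 0.8, -0.4]
finger_gap: 0.681
gripper_force: 0.0
[0.5939923027683712, 0.026592674075722456, -0.08519560281361394, -0.07512484726358822]
['wrist'] lane [220.  313.8] [ 3.0304 -0.9227]
['side'] lane [302.9 238.1] [ 0.2098 -1.8622]
['scene'] lane [264.5 229.1] [-2.0761 -0.8687]
['wrist'] stop_face [228.3 394.1] [-2.597  0.927]
['side'] stop_face [362.2 216.9] [0.6235 0.1024]
['scene'] stop_face [217.9 200.3] [2.4252 1.996 ]
['side'] gate_hinge [299.8 217.7] [-0.9869 -0.7659]
['scene'] gate_hinge [253.4 226.3] [-1.299   1.1144]
['side'] treadle_mid [254.4 202.4] [0.1785 0.83  ]
['scene'] treadle_mid [271.  238.9] [ 2.3815 -0.1481]
['side'] tongue_tip [303.1 211.2] [ 0.2713 -0.2152]
['scene'] tongue_tip [260.4 205.2] [-0.9294  1.8368]
['wrist'] rack [218.9 259.7] [-1.3576  3.8081]
['scene'] rack [292.8 238.6] [ 0.7884 -1.6201]
['wrist'] rack_rear [207.7 238.3] [ 0.7674 -1.4928]
['side'] rack_rear [232.6 229.9] [1.8002 0.641 ]
['scene'] rack_rear [313.7 228.5] [1.7783 2.5206]
tcp lane -0.17033276372831174 0.07567236533743289 0.20803034861793826 [ 0.      0.051   0.9987 -0.0006] 0.6805299928872423 3.25 [-0.1948  0.7935 -0.3727]
```

```bash
python3 -m crank '[[[-1.1,-1.9,1.5,0,0,0,0.68],[-1.1,-2,1.5,0,0,0,0.68],[0,0,2,0,0,0,0.68],[0,0,2,0,0,0,0.68],[0,0,0,0,0,0,0.68]]]'
python3 look.py b
```

```text
time_s: 4.87
tool_pos: [0.4452, 0.0796, 0.1359]
orientation: [-0.003, 0.049, 0.999, 0.0]
ft_force: [-0.5, 0.5, -1.0]
finger_gap: 0.679
gripper_force: 0.0
[0.5918045939501554, 0.02508275785195863, -0.12413170392236403, -0.07466375458836393]
['side'] lane [304.6 233.8] [-2.3488  3.2178]
['scene'] lane [313.7 232. ] [-49.9575  -3.8232]
['side'] stop_face [359.7 217.4] [3.1583 1.8587]
['scene'] stop_face [220.7 200.8] [2.2605 0.6837]
['wrist'] gate_hinge [271.7 358.6] [ 0.3232 -2.6946]
['side'] gate_hinge [297.9 218.4] [ 0.7477 -0.815 ]
['scene'] gate_hinge [254.6 226. ] [-1.6473  1.1602]
['wrist'] treadle_mid [308.2 303.8] [ 3.8553 -0.8302]
['side'] treadle_mid [256.1 201.4] [-1.3307  1.3935]
['scene'] treadle_mid [270.9 239.5] [ 1.8346 -0.5614]
['wrist'] tongue_tip [243.1 383.2] [-0.1185  1.8832]
['side'] tongue_tip [299.6 213.2] [ 3.0624 -1.4792]
['scene'] tongue_tip [260.7 207.4] [ 0.0071 -0.4604]
['wrist'] rack [240.  280.7] [-0.763   1.9373]
['scene'] rack [294.2 238.4] [-0.2957 -0.9051]
['wrist'] rack_rear [233.7 251.2] [ 0.1681 -0.4274]
['side'] rack_rear [233.1 229.1] [0.1321 0.3898]
['scene'] rack_rear [310.6 229.1] [4.7047 2.8733]
tcp lane -0.15220514619435155 0.035979816131553134 0.13589025033672986 [-0.0029  0.0489  0.9988  0.0001] 0.679062797077595 4.8667 [-0.4632  0.4684 -0.9624]
```

View pics/b_wrist.png

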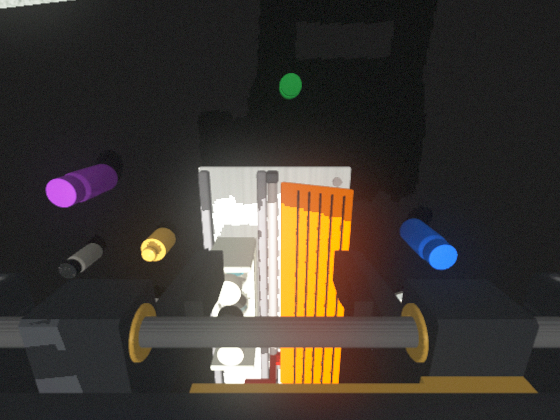

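The wrist view has the lane's rear edge level at row 167, columns 200–350. The walls are vertical at columns 205 and 262, so the tool is aligned with the lane. The rack's rear edge is at about (237,238–265) and the treadle spans columns 281–352. I'll measure the lane edges in tool coordinates.

```bash
cat > edge.py <<'E'
from h import *
np.set_printoptions(precision=4,suppress=True)
s=env.sense();w=viewer.get_image("wrist");wristpose(w,s);print(np.array(w["mount"]))
g=cv2.cvtColor(w["image"],cv2.COLOR_BGR2GRAY).astype(float)
q=s["orientation"];th=-2*np.arctan2(q[1],q[2]);print("tool yaw",th)
def tl(uv,z):
    d=at_z(w,uv,z)-s["tool_pos"];c,k=np.cos(th),np.sin(th);return np.array([c*d[0]+k*d[1],-k*d[0]+c*d[1]])
for r in (172,180,195,210):
    row=g[r-1:r+2].mean(0);d=np.diff(cv2.GaussianBlur(row[None],(1,3),0)[0])
    print(r,[(i,int(d[i])) for i in range(190,365) if abs(d[i])>18])
for c in (215,235,250,320,335):
    col=g[150:250,c-1:c+2].mean(1);d=np.diff(col);i=[(150+j,int(d[j])) for j in range(99) if abs(d[j])>25];print(c,i)
for uv,z in (((200,170),.006),((350,170),.006),((234,167),.006),((215,167),0),((335,167),.006)):print(uv,tl(uv,z))
E
python3 edge.py
```

```text
[[-0.0002 -0.9508 -0.3098  0.0794]
 [ 1.     -0.0001 -0.0003 -0.0008]
 [ 0.0002 -0.3098  0.9508 -0.1209]
 [ 0.      0.      0.      1.    ]]
tool yaw -0.09700389729137486
172 [(197, 30), (198, 35), (208, 40), (209, 58), (254, -18), (255, -46), (264, -19), (276, 32), (277, 57), (278, 22), (348, -40), (349, -108)]
180 [(197, 19), (198, 32), (209, 50), (210, 49), (255, -39), (256, -32), (275, 31), (276, 44), (279, -27), (280, -27), (331, -29), (347, -27), (348, -67), (349, -63)]
195 [(199, 27), (200, 25), (210, 49), (211, 50), (217, 26), (234, -42), (255, -23), (256, -56), (265, 54), (266, 35), (267, -67), (275, 19), (276, 77), (279, -39), (280, -67), (296, -53), (297, 32), (298, 36), (306, -29), (307, -31), (308, 35), (309, 30), (317, -31), (318, -34), (319, 35), (320, 38), (328, -18), (329, -49), (331, 36), (332, 24), (341, -51), (343, 39), (344, 26), (350, -22), (351, -60)]
210 [(200, 66), (201, 74), (208, -35), (209, -47), (210, -18), (211, 127), (256, -27), (264, -41), (265, -20), (266, 51), (267, 23), (274, -18), (275, -19), (280, -30), (295, -50), (296, -37), (297, 65), (298, 32), (306, -73), (307, 29), (308, 45), (317, -95), (319, 33), (328, -42), (330, 34), (331, 28), (340, -51), (342, 37), (343, 19), (349, -22), (350, -52)]
215 [(162, 99), (163, 43), (199, 26), (236, -31), (237, -30)]
235 [(162, 92), (163, 43)]
250 [(162, 96), (163, 39), (199, 41), (222, -25)]
320 [(162, 102), (163, 45), (181, -46), (211, 41)]
335 [(162, 71), (163, 64), (173, -32), (183, -29), (212, 28)]
(200, 170) [-0.0306 -0.0675]
(350, 170) [-0.0306  0.0604]
(234, 167) [-0.0332 -0.0384]
(215, 167) [-0.0321 -0.0558]
(335, 167) [-0.0332  0.0475]
```

```bash
python3 - <<'E'
import cv2
im=cv2.imread("pics/b_wrist.png")[150:300,180:380]
cv2.imwrite("pics/crop1.png",cv2.resize(im,(800,600),interpolation=cv2.INTER_CUBIC))
E
```

```text
(no output)
```

View pics/crop1.png

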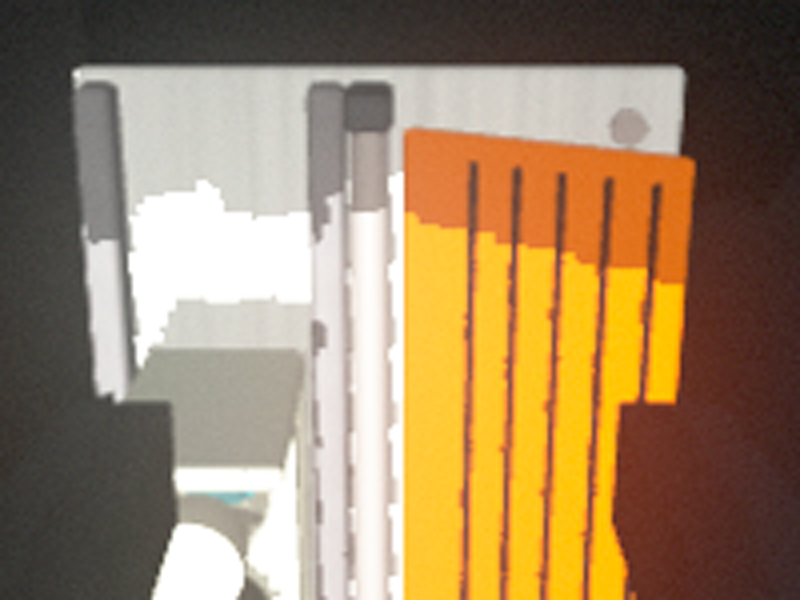

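```bash
python3 -m crank '[[[0,-0.25,2,0,0,0,0.68],[0,0,2,0,0,0,0.68],[0,0,2,0,0,0,0.68],[0,0,0,0,0,0,0.68],[0,0,0,0,0,0,0.68]]]'
python3 look.py c | grep -v "scene\|lane'"
```

```text
time_s: 6.53
tool_pos: [0.4462, 0.0774, 0.0786]
orientation: [-0.001, 0.049, 0.999, 0.0]
ft_force: [0.6, 0.1, -0.5]
finger_gap: 0.678
gripper_force: 0.0
[0.5949422363115056, 0.02753505208942978, -0.08470587768983454, -0.07796789358651227]
['side'] lane [306.8 235.8] [-3.3736 -0.0027]
['side'] stop_face [362.3 215.6] [0.7701 0.964 ]
['side'] gate_hinge [297.1 218.2] [ 2.0209 -1.6805]
['wrist'] treadle_mid [323.9 352.6] [-0.02   -0.1352]
['side'] treadle_mid [253.9 203.8] [ 1.0242 -0.9582]
['side'] tongue_tip [303.1 210.1] [0.5947 0.4573]
['wrist'] rack [231.3 319. ] [1.0668 1.4092]
['side'] rack [259.9 239.7] [ 0.883  -0.2816]
['wrist'] rack_rear [222.6 289.2] [-1.7397 -0.9459]
['side'] rack_rear [235.2 231. ] [-2.0412 -0.6649]
tcp lane -0.15239532051726676 0.0370949015251424 0.07860139288516288 [-0.0008  0.0485  0.9988  0.    ] 0.6781394147548777 6.5333 [ 0.6325  0.0623 -0.501 ]
```

View pics/c_wrist.png

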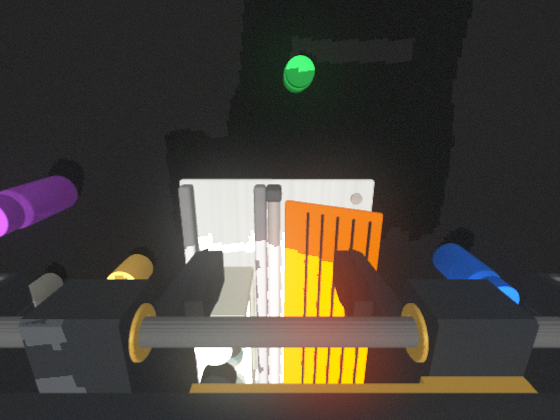

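The push fingertip, at (211,255), is between the walls behind the rack. The other tip, at (345,255), is over the treadle. Now I'll press.

```bash
python3 -m crank '[[[0,0,0.8,0,0,0,0.68],[0,0,0.7,0,0,0,0.68],[0,0,0.5,0,0,0,0.68],[0,0,0,0,0,0,0.68],[0,0,0,0,0,0,0.68]]]'
python3 -m crank '[[[0,0,0.5,0,0,0,0.68],[0,0,0.4,0,0,0,0.68],[0,0,0.2,0,0,0,0.68],[0,0,0,0,0,0,0.68],[0,0,0,0,0,0,0.68]]]'
```

```text
time_s: 8.15
tool_pos: [0.4463, 0.0772, 0.0584]
orientation: [-0.0, 0.048, 0.999, -0.0]
ft_force: [-0.3, -1.9, 1.5]
finger_gap: 0.68
gripper_force: 1.1
time_s: 8.57
tool_pos: [0.4467, 0.0775, 0.0478]
orientation: [0.0, 0.049, 0.999, 0.0]
ft_force: [1.4, 3.7, 4.0]
finger_gap: 0.677
gripper_force: 2.2
```

```bash
python3 -m crank '[[[0,0,0.3,0,0,0,0.68],[0,0,0,0,0,0,0.68],[0,0,0,0,0,0,0.68]]]'
python3 look.py d | tail -1; python3 - <<'E'
import cv2
a=cv2.imread("pics/d_side.png")[160:270,180:380];cv2.imwrite("pics/d_crop.png",cv2.resize(a,(800,440),interpolation=cv2.INTER_CUBIC))
E
```

```text
time_s: 8.82
tool_pos: [0.4467, 0.0775, 0.0449]
orientation: [0.0, 0.049, 0.999, 0.0]
ft_force: [1.5, 5.6, 5.1]
finger_gap: 0.681
gripper_force: 2.9
tcp lane -0.1462906732440592 0.03842355758868862 0.04493007799785476 [0.0003 0.0485 0.9988 0.0002] 0.6812509533042657 8.8167 [1.4748 5.5639 5.0778]
```

View pics/d_crop.png

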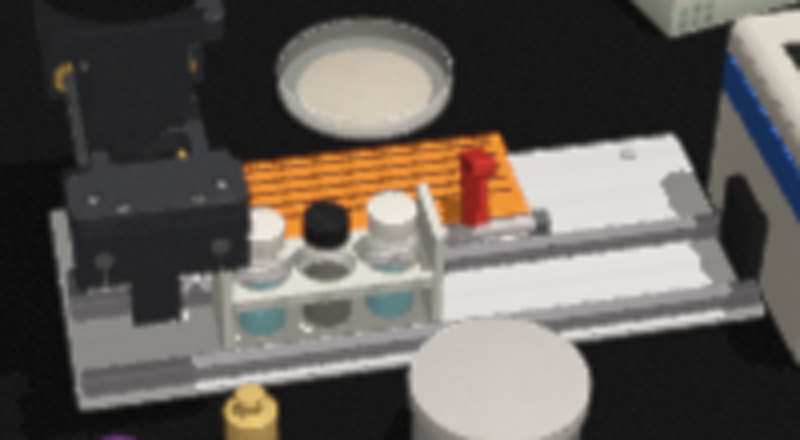

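The treadle looks level and the gate is open, with the rack still in front of it (front plate at about (435,250) in the crop, red arm upright at (475,190)). Now I'll push along −x of the tool.

```bash
python3 -m crank '[[[-0.4,0,0,0,0,0,0.68],[-0.5,0,0,0,0,0,0.68],[-0.5,0,0,0,0,0,0.68],[-0.5,0,0,0,0,0,0.68],[-0.5,0,0,0,0,0,0.68]]]'
python3 -m crank '[[[-0.6,0,0,0,0,0,0.68],[-0.6,0,0,0,0,0,0.68],[-0.6,0,0,0,0,0,0.68],[-0.6,0,0,0,0,0,0.68],[-0.6,0,0,0,0,0,0.68]]]'; python3 look.py e | tail -1;python3 - <<'E'
import cv2
a=cv2.imread("pics/e_side.png")[160:270,180:380];cv2.imwrite("pics/e_crop.png",cv2.resize(a,(800,440),interpolation=cv2.INTER_CUBIC))
E
```

```text
time_s: 10.43
tool_pos: [0.4687, 0.0751, 0.0444]
orientation: [-0.003, 0.048, 0.999, -0.0]
ft_force: [-8.8, -0.1, 9.8]
finger_gap: 0.679
gripper_force: 5.1
time_s: 10.85
tool_pos: [0.4987, 0.0721, 0.0444]
orientation: [-0.003, 0.048, 0.999, -0.0]
ft_force: [-8.2, 0.0, 7.4]
finger_gap: 0.679
gripper_force: 4.6
tcp lane -0.09410027943736521 0.03614213345343185 0.04437166423082745 [-0.0026  0.0481  0.9988 -0.0002] 0.6794213524652465 10.85 [-8.156   0.0032  7.4238]
```

View pics/e_crop.png

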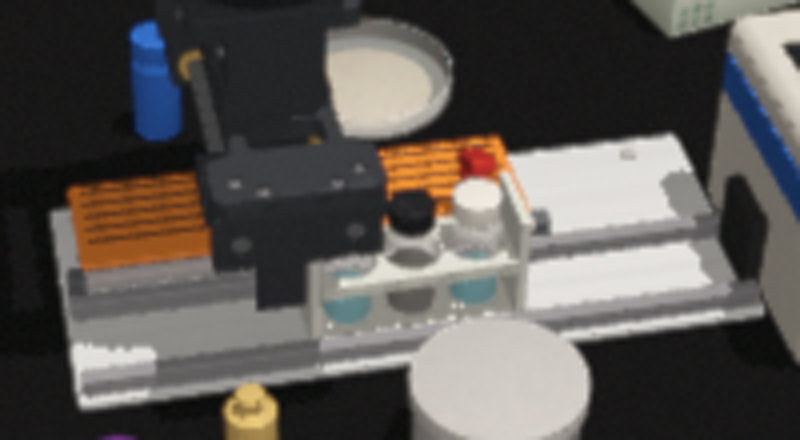

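The front of the rack is passing the open gate. I'll continue.

```bash
python3 -m crank '[[[-0.7,0,0,0,0,0,0.68],[-0.7,0,0,0,0,0,0.68],[-0.7,0,0,0,0,0,0.68],[-0.7,0,0,0,0,0,0.68],[-0.7,0,0,0,0,0,0.68]]]'
python3 -m crank '[[[-0.7,0,0,0,0,0,0.68],[-0.7,0,0,0,0,0,0.68],[-0.7,0,0,0,0,0,0.68],[-0.7,0,0,0,0,0,0.68],[-0.7,0,0,0,0,0,0.68]]]'
python3 -m crank '[[[-0.6,0,0,0,0,0,0.68],[-0.5,0,0,0,0,0,0.68],[-0.5,0,0,0,0,0,0.68],[-0.4,0,0,0,0,0,0.68],[0,0,0,0,0,0,0.68]]]';python3 look.py f | tail -1;python3 - <<'E'
import cv2
a=cv2.imread("pics/f_side.png")[160:270,180:380];cv2.imwrite("pics/f_crop.png",cv2.resize(a,(800,440),interpolation=cv2.INTER_CUBIC))
E
```

```text
time_s: 12.47
tool_pos: [0.5336, 0.0687, 0.0445]
orientation: [-0.003, 0.048, 0.999, -0.0]
ft_force: [-8.2, 0.4, 8.9]
finger_gap: 0.678
gripper_force: 4.9
time_s: 12.88
tool_pos: [0.5686, 0.0653, 0.0445]
orientation: [-0.002, 0.048, 0.999, -0.0]
ft_force: [-7.7, 0.4, 7.9]
finger_gap: 0.68
gripper_force: 4.7
time_s: 13.3
tool_pos: [0.5891, 0.0632, 0.0445]
orientation: [-0.001, 0.048, 0.999, -0.0]
ft_force: [-3.3, 0.9, 5.2]
finger_gap: 0.68
gripper_force: 3.0
tcp lane -0.0077519114014982845 0.036091196695665684 0.044513321695328664 [-0.0015  0.0483  0.9988 -0.0002] 0.6804320340414189 13.3 [-3.3032  0.9011  5.235 ]
```

View pics/f_crop.png

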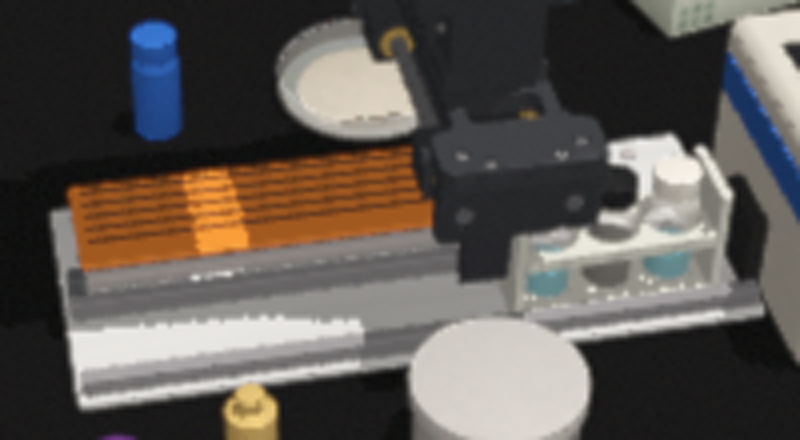

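About 1 cm is left between the front plate (725,235) and the stop (745,230). I'll creep until the force rises.

```bash
python3 -m crank '[[[-0.3,0,0,0,0,0,0.68],[-0.3,0,0,0,0,0,0.68],[-0.2,0,0,0,0,0,0.68]]]'
python3 -m crank '[[[-0.2,0,0,0,0,0,0.68],[-0.15,0,0,0,0,0,0.68]]]'
python3 -m crank '[[[-0.15,0,0,0,0,0,0.68],[0,0,0,0,0,0,0.68]]]'
```

```text
time_s: 14.75
tool_pos: [0.5964, 0.0626, 0.0446]
orientation: [-0.002, 0.048, 0.999, -0.0]
ft_force: [-9.5, -0.1, 10.1]
finger_gap: 0.681
gripper_force: 5.1
time_s: 14.92
tool_pos: [0.5993, 0.0623, 0.0446]
orientation: [-0.003, 0.048, 0.999, -0.0]
ft_force: [-20.0, 0.6, 17.1]
finger_gap: 0.676
gripper_force: 10.7
time_s: 15.08
tool_pos: [0.5994, 0.0623, 0.0446]
orientation: [-0.005, 0.049, 0.999, -0.0]
ft_force: [-21.7, 1.8, 19.0]
finger_gap: 0.678
gripper_force: 12.5
```

The force jumped at the expected spot, so the rack is home. I'll back off with the treadle held, then check.

```bash
python3 -m crank '[[[0.2,0,0,0,0,0,0.68],[0.5,0,0,0,0,0,0.68],[0.7,0,0,0,0,0,0.68],[0.8,0,0,0,0,0,0.68],[0.8,0,0,0,0,0,0.68]]]'
python3 -m crank '[[[0.8,0,0,0,0,0,0.68],[0.6,0,0,0,0,0,0.68],[0,0,0,0,0,0,0.68],[0,0,0,0,0,0,0.68]]]'
python3 look.py g | grep "rack\|tcp";python3 - <<'E'
import cv2
a=cv2.imread("pics/g_side.png")[160:270,180:380];cv2.imwrite("pics/g_crop.png",cv2.resize(a,(800,440),interpolation=cv2.INTER_CUBIC))
E
```

```text
time_s: 15.5
tool_pos: [0.5738, 0.0646, 0.0456]
orientation: [0.002, 0.049, 0.999, -0.0]
ft_force: [5.0, -0.6, 5.1]
finger_gap: 0.679
gripper_force: 2.6
time_s: 15.83
tool_pos: [0.5589, 0.0662, 0.0452]
orientation: [0.0, 0.048, 0.999, -0.0]
ft_force: [-1.2, 1.1, 5.4]
finger_gap: 0.682
gripper_force: 2.9
['wrist'] rack [228.8 377.6] [0.2891 2.3847]
['side'] rack [333.3 227.8] [1.3852 1.2111]
['wrist'] rack_rear [211.9 360.6] [ 2.2372 -1.595 ]
['side'] rack_rear [311.5 219.1] [-1.3759  0.9261]
tcp lane -0.0356666042963525 0.03679151246166014 0.04520027045482636 [ 0.0002  0.0484  0.9988 -0.0002] 0.6821618376003842 15.8333 [-1.2116  1.0796  5.435 ]
```

View pics/g_crop.png

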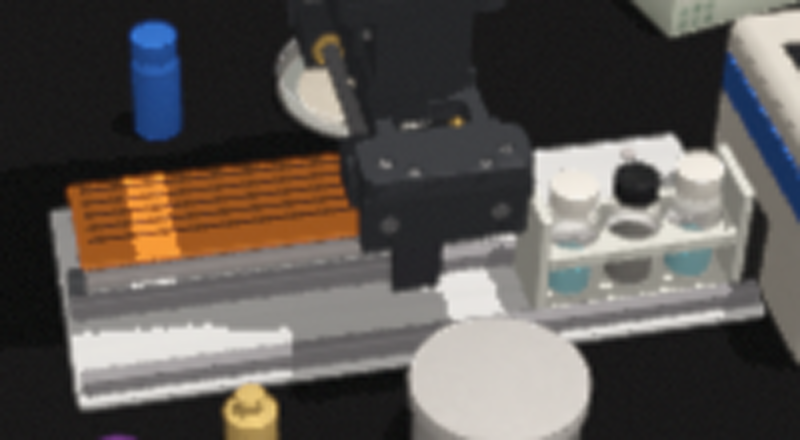

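The rack sits against the stop, with the front plate at (740,225) touching the black face, and its vials are upright. Now I'll lift and let the gate close.

```bash
python3 -m crank '[[[0.5,0,0,0,0,0,0.68],[0.5,0,-0.4,0,0,0,0.68],[0,0,-0.6,0,0,0,0.68],[0,0,-0.8,0,0,0,0.68],[0,0,-0.8,0,0,0,0.68]]]'
python3 -m crank '[[[0,0,-1,0,0,0,0.68],[0,0,-2,0,0,0,0.68],[0,0,-2.5,0,0,0,0.68],[0.5,0,-3,0,0,0,0.68],[1,0,-3,0,0,0,0.68]]]'
python3 -m crank '[[[1,0,-2,0,0,0,0.68],[1,0,0,0,0,0,0.68],[0,0,0,0,0,0,0.68],[0,0,0,0,0,0,0.68]]]'
python3 look.py h | grep "rack\|tcp\|tongue";python3 - <<'E'
import cv2
a=cv2.imread("pics/h_side.png")[160:270,180:380];cv2.imwrite("pics/h_crop.png",cv2.resize(a,(800,440),interpolation=cv2.INTER_CUBIC))
E
```

```text
time_s: 17.45
tool_pos: [0.5485, 0.0674, 0.0712]
orientation: [-0.001, 0.048, 0.999, -0.0]
ft_force: [-0.6, 0.3, 0.4]
finger_gap: 0.678
gripper_force: 0.0
time_s: 17.87
tool_pos: [0.5339, 0.0688, 0.1873]
orientation: [-0.0, 0.048, 0.999, -0.0]
ft_force: [-0.2, -0.4, 0.7]
finger_gap: 0.681
gripper_force: 0.0
time_s: 18.2
tool_pos: [0.514, 0.0709, 0.206]
orientation: [-0.0, 0.048, 0.999, 0.0]
ft_force: [0.9, -1.0, 0.4]
finger_gap: 0.681
gripper_force: 0.0
['wrist'] tongue_tip [252.6 276.3] [-0.3184 -0.795 ]
['side'] tongue_tip [303.9 212.1] [-0.4245 -1.3495]
['scene'] tongue_tip [258.4 208. ] [ 0.7474 -0.8948]
['wrist'] rack [250.9 293.9] [-0.1672  4.6053]
['side'] rack [332.2 230.9] [ 3.1373 -1.9634]
['scene'] rack [237.8 216.8] [1.1338 0.5425]
['wrist'] rack_rear [246.7 278.7] [-0.0755 -1.2919]
['side'] rack_rear [312.1 222.4] [-1.3754 -2.623 ]
['scene'] rack_rear [256.4 208.8] [0.6187 2.2146]
tcp lane -0.08386238650430992 0.03671234737676288 0.20601693626944828 [-0.0001  0.0484  0.9988  0.    ] 0.6807073921567659 18.2 [ 0.919  -1.0184  0.4389]
```

View pics/h_crop.png

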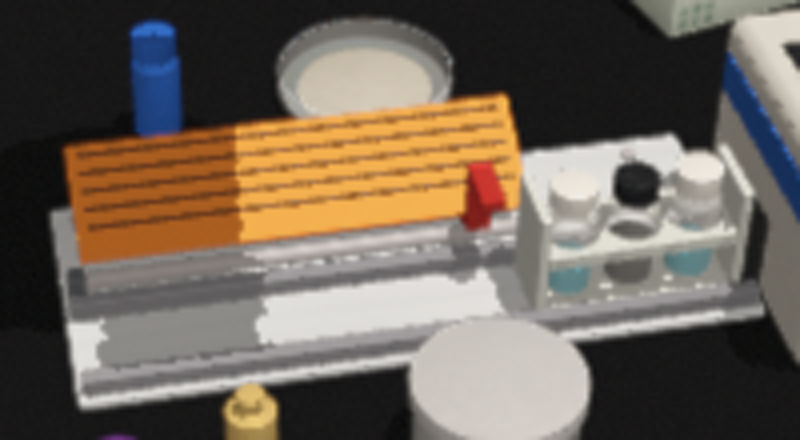

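The gate is shut behind the rack (tongue at (483,195)), the rack is at the stop, and the bystanders are where they stood. Handing in.

```bash
python3 -c "
from rig import env
print(env.finish_job())"
```

```text
the job is handed in; nothing more can be done
None
```

I handed the job in at about 18 s: the rack looks home against the end stop with its vials upright, the gate is shut behind it, and the tin, weight and dish look unmoved. The judge returned no verdict.

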